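# Stopper the sand jar

### The job

Close the open stoneware sand jar with the one of the two knobbed cork stoppers that fits its neck, the stouter one. Lower the stopper into the neck, rather than dropping it from above, until its head sits fully home and level on the rim, then let go. Leave the jar and the slimmer stopper standing where they are.

Things in the scene. Friction and masses are not known exactly. Their poses are not given: they have to be found in the camera images.
- jar: open, round, reddish-brown stoneware jar, 104 mm wide at the belly, 90 mm high, with a short upright neck (outside 62 mm, bore 50 mm across, from 68 mm to 90 mm above the table), about 0.8 kg, loose on the table. Origin at the centre of its underside, z up. The other, glass jar nearby is already closed and is not part of the job
- jar_mouth (a point): centre of the jar's open mouth, in the plane of its rim, 90 mm above the jar's underside; z up
- stopper: the stouter cork stopper that fits the jar, standing on its narrow end, round, 68 mm high in all. From below: tapered cork plug 32 mm long (30 mm across at the foot, 42 mm at the top), flat cork head 60 mm across and 8 mm thick that comes to rest on the jar's rim, then an upright wooden knob to grip, 26 mm across and 28 mm high. About 60 g. Origin at the centre of the foot (underside), z up towards the knob. In place, its foot is 32 mm below the rim
- slim_stopper: the slimmer cork stopper, to be left alone, standing on its narrow end, round, 53 mm high in all: plug 24 mm long (22 to 28 mm across), head 36 mm across and 7 mm thick, wooden knob 20 mm across and 22 mm high; it would fall through the jar's neck. Origin at the centre of the foot, z up
Things that resemble listed ones, but are neither listed nor needed, are in the scene too. What is shaped like the stopper but blue is not meant.

How it is judged:
By the outcome, as a careful person would: the job done as asked, in the order asked, and still so for the second after the job is handed in, with the robot touching nothing.
It also fails if it takes over 38 s, if anything falls off the work surface, if the arm or the gripper's body presses on something with over 40 N, if the wrist force passes 120 N, or if a joint passes its speed limit or range.

### The arm

A 7-joint arm with a two-finger parallel gripper is mounted at the origin on a cart in front of the work surface, level with it; the furniture and walls round the work are solid. World frame = base frame: x ahead of the robot, y to its left, z up, the work surface at z = 0. Lengths are in m, angles in rad, forces in N, time in s.
With the tool pointing down it reaches from about 0.425 to 1.025 m from the base axis. Payload 9.4 kg.
Tool frame: the origin (TCP) lies on the mounting face of the last link; the fingertips stand 186 mm ahead of it and the grasp point (between the pads) lies 167 mm ahead of it (r.tcp_to_grasp is the z of the grasp point in the tool frame, in m); z points along the fingers, y is the line along which they close (so a half turn about z gives the same grasp; the last joint's range is limited). The gripper opens to 93 mm and grips with 3 to 60 N. Pads are 15 mm wide; open, the fingers measure 128 mm over their backs; the gripper's body (75 mm by 188 mm) begins 65 mm behind the grasp point.
Start: joints at [1.071, 0.599, -0.003, 1.599, 0.002, 0.943, -0.08], TCP at [0.297, -0.661, 0.405] pointing down, gripper open.
Joint ranges: [-2.57, 2.57], [-0.35, 1.97], [-1.29, 1.29], [0.11, 2.56], [-1.05, 4.19], [0.11, 1.86], [-2.63, 2.63]. Speed limits (rad/s): [2.22, 2.22, 3.01, 3.01, 3.14, 3.14, 3.14].

### API

Orientations are given as a unit quaternion [w, x, y, z].
In Python, from workcell import r gives the robot as it stands. The module is installed in compiled form; this text tells all that it offers. Calls block until the motion is done:
- r.move_pose(position, orientation): joint-space move of the TCP to a pose.
- r.line_to(position, orientation=None, feed=0.15, threshold=None): straight line of the TCP; orientation=None keeps the orientation; feed is the mean speed in m/s. With threshold (N) it stops when the force on the tool has changed by that much, and returns True; else False.
- r.set_joints(angles): joint-space move.
- r.set_gripper(opening, newtons=None): finger opening in m; newtons is the grip in N (None keeps the last); returns when the fingers have stopped.
- r.dwell(seconds).
- r.solve_ik(position, orientation): joint angles nearest the present ones, or None.
- r.camera(name): name is "side" or "top" or "wrist"; returns a dict with "image" (384x512x3 uint8, red, green, blue), "camera_matrix" (3x3 intrinsics, pixels), "rvec" (rotation vector, rad) and "tvec" (3), from world to camera coordinates, as OpenCV has them. Camera axes: x right, y down, z forward; pixel columns grow to the right and rows downward; lengths in m; the calibration is good to about 2 mm. The wrist camera is an equidistant fisheye: a pixel r from the principal point sees the ray r / f radians off the axis. A picture is of the moment at which its call begins. There is no depth.
A pose or a line that the arm cannot do raises r.MotionError and nothing moves.
- r.hand_in(): hands the job in; it is judged then, once.
Readings, each from a call of its own:
- r.current_t(): time.
- r.current_qpos(): joint angles.
- r.current_qvel(): joint speeds.
- r.current_joint_torque(): joint torques, N m.
- r.current_tcp_pos(): TCP position.
- r.current_tcp_rot(): TCP orientation.
- r.current_wrist_force(): force on the tool from outside, world axes, zero at the start.
- r.current_wrist_torque(): the same for the moment, N m.
- r.current_finger_gap(): finger opening in m.
- r.current_finger_force(): force on a finger pad.
Only numpy, scipy, OpenCV 4.12 (cv2) and the standard library are available. Lean on these libraries where they do the work, as an engineer would, in place of code of your own. Each camera call takes 0.05 s, during which the arm holds its last target. There are 200 camera calls.

## Working session

There is one attempt and no reset: what is moved stays moved. The work goes in short steps, each a Python script; the robot and the scene stay as the last script left them, time stands still between calls to the robot, and variables do not carry over. Pictures are saved under pics/ and viewed, at most 10 in all, crops included, and the job is handed in when it is done.

```bash
mkdir -p pics; python3 - <<'E'
from workcell import r
import cv2
for n in ["side","top"]:
    c=r.camera(n); cv2.imwrite(f"pics/{n}0.png",c["image"][:,:,::-1]); print(n,c["camera_matrix"].tolist(),c["rvec"],c["tvec"])
print(r.current_t(),r.current_tcp_rot())
E
```

```text
side [[356.39969569990984, 0.0, 256.11533194552396], [0.0, 356.39969569990984, 192.17161158971058], [0.0, 0.0, 1.0]] [ 2.07666074  0.01433036 -0.03690146] [-0.4702481   0.08022864  0.92192582]
top [[365.109766125776, 0.0, 256.4298164103179], [0.0, 365.109766125776, 191.95206934296726], [0.0, 0.0, 1.0]] [ 2.14313414 -2.0926202   0.15585612] [-0.02333565  0.49130663  0.83948138]
0.1 [-6.57720050e-04  9.77729755e-01  2.09866741e-01 -2.10976477e-04]
```

View pics/side0.png

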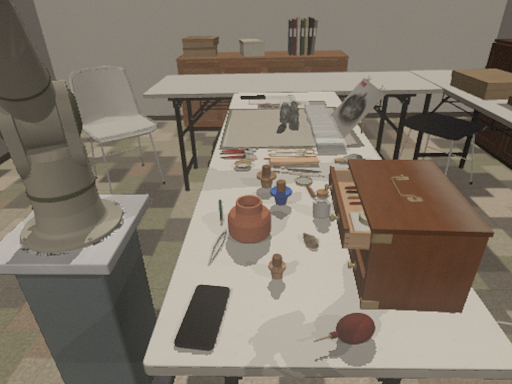

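View pics/top0.png

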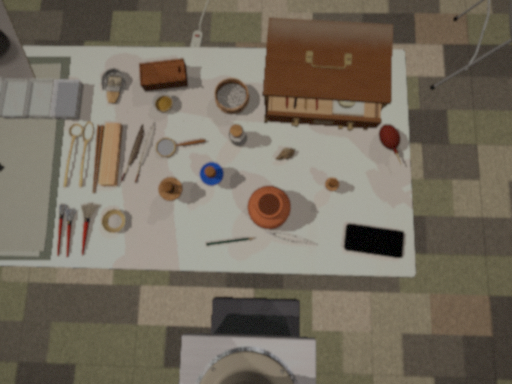

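The side view shows the jar at (249,220), the stout stopper at (266,178), the blue one at (281,192) and the slim one at (277,265). In the top view the jar is at (269,207), the stout stopper at (171,189), the blue one at (211,174) and the slim one at (332,184). Next I'll segment and localise them.

```bash
cat > h.py <<'E'
import numpy as np, cv2
def cast(c,uv,z):
    R,_=cv2.Rodrigues(np.array(c["rvec"],float)); K=c["camera_matrix"]; t=np.array(c["tvec"],float).ravel()
    d=R.T@np.linalg.solve(K,[uv[0],uv[1],1.]); o=-R.T@t
    return o+d*(z-o[2])/d[2]
def proj(c,p): return cv2.projectPoints(np.array([p],float),np.array(c["rvec"],float),np.array(c["tvec"],float),c["camera_matrix"],None)[0].ravel()
E
python3 - <<'E'
from workcell import r
from h import *
c=r.camera("top"); s=r.camera("side")
def crop(c,x,y,w=45,h=34,k=8): return cv2.resize(c["image"][y-h//2:y+h//2,x-w//2:x+w//2],None,fx=k,fy=k,interpolation=cv2.INTER_CUBIC)
a=np.vstack([np.hstack([crop(c,171,189),crop(c,269,207,60,34)[:, :400]]),np.hstack([crop(s,266,178),crop(s,249,215,60,34)[:,:400]])])
print(a.shape); cv2.imwrite("pics/crops.png",a[:,:,::-1])
for n,(cc,x0,y0,w) in dict(st_top=(c,171,189,18),jar_top=(c,269,207,28),st_side=(s,266,178,14)).items():
    im=cc["image"][y0-w:y0+w,x0-w:x0+w]; hsv=cv2.cvtColor(im,cv2.COLOR_RGB2HSV)
    m=(hsv[...,1]>75).astype(np.uint8)
    cs,_=cv2.findContours(m,0,2); k=max(cs,key=cv2.contourArea)
    (u,v),rad=cv2.minEnclosingCircle(k); x,y,ww,hh=cv2.boundingRect(k)
    print(n,u+x0-w,v+y0-w,rad,(x+x0-w,y+y0-w,ww,hh))
    for z in(0.04,.068,.09): print(z,cast(cc,(u+x0-w,v+y0-w),z)[:2])
E
```

```text
(544, 752, 3)
st_top 169.830961227417 188.2686824798584 11.95706844329834 (158, 177, 24, 24)
0.04 [0.49674076 0.20023138]
0.068 [0.49168119 0.19259642]
0.09 [0.48770582 0.18659752]
jar_top 268.72849464416504 207.03763389587402 21.88051414489746 (247, 186, 44, 43)
0.04 [ 0.45601691 -0.0420593 ]
0.068 [ 0.45226632 -0.04190632]
0.09 [ 0.44931944 -0.04178612]
st_side 270.5 175.0 13.901538848876953 (257, 164, 23, 24)
0.04 [0.50892833 0.19254674]
0.068 [0.50841118 0.1357621 ]
0.09 [0.50800485 0.0911456 ]
```

View pics/crops.png

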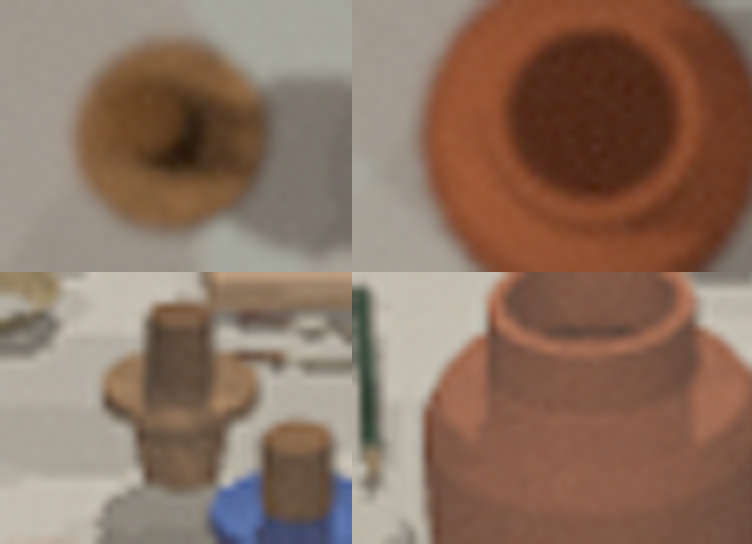

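The crops show the stout stopper's head centred near (169.9,188.2) in the top view and (266.3,175) in the side view. The jar's bore is centred near (269.1,203.9) in the top view. Now I'll check that these agree across views, then hover over the stopper and look with the wrist camera.

```bash
python3 - <<'E'
from workcell import r
from h import *
c=r.camera("top"); s=r.camera("side")
st=cast(c,(169.85,188.2),.04); sb=cast(s,(266.3,175),.038); j=cast(c,(269.1,203.9),.09)
print("st",st,sb,"jar",j,"side proj of rim",proj(s,j),"exp u 248.5; stopper proj",proj(s,st), "foot side", proj(s,[st[0],st[1],0]))
q=[0,1,0,0]
r.move_pose([st[0],st[1],.40],q)
w=r.camera("wrist"); cv2.imwrite("pics/w1.png",w["image"][:,:,::-1]); print(w["camera_matrix"].tolist(),w["rvec"],w["tvec"],r.current_t(),r.current_tcp_pos())
E
```

```text
st [0.49691219 0.2001961  0.04      ] [0.49649132 0.19679598 0.038     ] jar [ 0.4565143  -0.04248354  0.09      ] side proj of rim [248.82419211 200.66541382] exp u 248.5; stopper proj [266.43791442 173.89064058] foot side [266.52116428 185.75408082]
[[297.3186396354542, 0.0, 254.2869418696691], [0.0, 297.3186396354542, 191.17293259106313], [0.0, 0.0, 1.0]] [-2.09167333  2.09384201  0.25258061] [0.19971584 0.45683717 0.50448909] 3.45 [0.49725898 0.1996243  0.39996683]
```

View pics/w1.png

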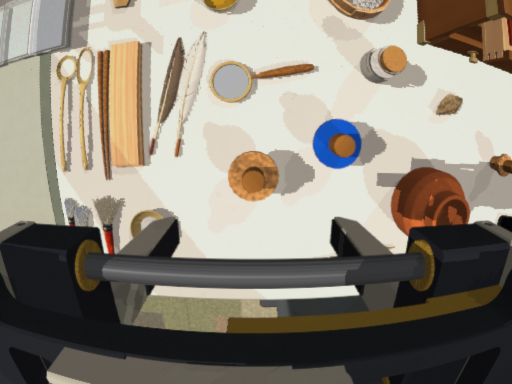

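The wrist view shows the stout stopper's head near (253,176), its knob top near (253,180), the blue stopper at (337,143) and the jar's mouth at about (449,212). Next I'll refine the position with the fisheye model.

```bash
cat >> h.py <<'E'
def wcast(c,uv,z):
    K=c["camera_matrix"]; p=cv2.fisheye.undistortPoints(np.array([[uv]],float),K,np.zeros(4)).ravel()
    return cast(c,K[:2,:2]@p+K[:2,2],z)
def blob(m,off=(0,0)):
    cs,_=cv2.findContours(m.astype(np.uint8),0,1); k=max(cs,key=cv2.contourArea)
    return np.array(cv2.fitEllipse(k)[0])+off, cv2.fitEllipse(k)[1]
E
python3 - <<'E'
from workcell import r
from h import *
w=r.camera("wrist"); x0,y0=218,140
im=w["image"][y0:212,x0:290]; hsv=cv2.cvtColor(im,cv2.COLOR_RGB2HSV)
m=(hsv[...,1]>110)&(hsv[...,0]<25)
e,ax=blob(m,(x0,y0)); print(e,ax,wcast(w,e,.038), wcast(w,(253,180),.068))
# rim / bore
x0,y0=380,160; im=w["image"][y0:240,x0:480]; print(wcast(w,(449,212),.09))
cv2.imwrite("pics/w1c.png",np.hstack([cv2.resize(im,None,fx=5,fy=5),cv2.resize(w["image"][140:220,225:281],None,fx=5,fy=5)])[:,:,::-1])
E
```

```text
[252.92412186 175.62114334] (48.220703125, 48.95611572265625) [0.49880297 0.20096084 0.038     ] [0.49975913 0.20077922 0.068     ]
[ 0.46665293 -0.03570364  0.09      ]
```

View pics/w1c.png

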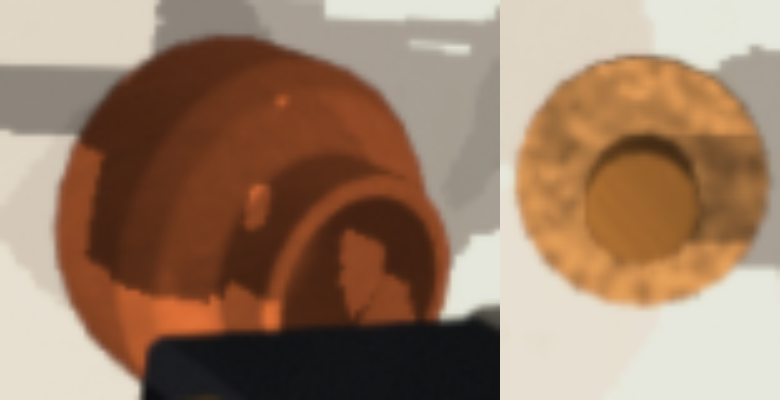

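The stopper is at about (0.4985, 0.2007), and the three estimates agree to within 4 mm. The crop shows the knob and head concentric, so the stopper is upright. I'll grasp it.

```bash
python3 - <<'E'
from workcell import r
from h import *
q=[0,1,0,0]; G=r.tcp_to_grasp
r.set_gripper(.06,20)
r.line_to([.4983,.2007,.062+G],q,feed=.12,threshold=8) and print("touched")
r.set_gripper(0,20); print(r.current_finger_gap(),r.current_finger_force(),r.current_tcp_pos(),r.current_wrist_force())
r.line_to([.4983,.2007,.21+G],q,feed=.15)
r.move_pose([.46,.055,.22+G],q)
print(r.current_finger_gap(),r.current_t(),r.current_wrist_force())
w=r.camera("wrist"); cv2.imwrite("pics/w2.png",w["image"][:,:,::-1])
s=r.camera("side"); cv2.imwrite("pics/s2.png",s["image"][:,:,::-1])
E
```

```text
0.0253936380881678 20.0001340045128 [0.49833897 0.20070158 0.2293384 ] [-0.16729624  0.87276609  1.12683481]
0.0252392161650807 8.2417 [-0.02241041  0.37505368 -0.03925978]
```

View pics/w2.png

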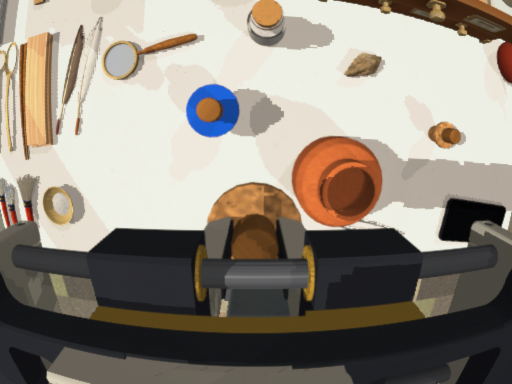

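View pics/s2.png

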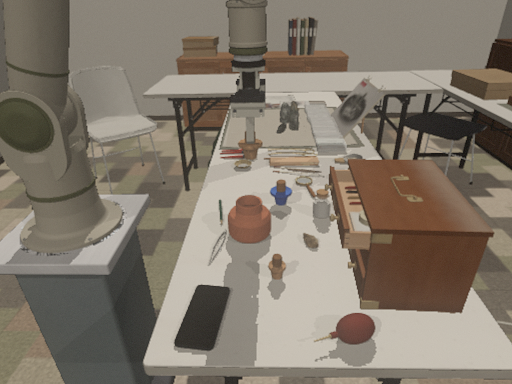

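The stopper is held upright. The jar's mouth is in plain view at about (349,189) in the wrist image, so I'll measure it from a crop.

```bash
python3 - <<'E'
from workcell import r
from h import *
w=r.camera("wrist"); x0,y0=300,145; im=w["image"][y0:225,x0:390]
hsv=cv2.cvtColor(im,cv2.COLOR_RGB2HSV); v=hsv[...,2]
m=(v<135)&(hsv[...,1]>120); m=cv2.morphologyEx(m.astype(np.uint8),cv2.MORPH_OPEN,np.ones((3,3)))
n,l,st,cen=cv2.connectedComponentsWithStats(m); k=l[44,52]; e,ax=blob(l==k,(x0,y0)); print(k,e,ax)
print(wcast(w,e,.09), wcast(w,(349,189),.09))
b=cv2.cvtColor(w["image"],cv2.COLOR_RGB2HSV)[130:235,285:390]; e2,a2=blob((b[...,1]>150)&(b[...,0]<15),(285,130)); print(e2,a2,wcast(w,e2,.045))
o=cv2.resize(im,None,fx=4,fy=4); o2=cv2.resize((l==k).astype(np.uint8)*255,None,fx=4,fy=4); cv2.imwrite("pics/w2c.png",np.hstack([o,cv2.merge([o2]*3)])[:,:,::-1])
E
```

```text
2 [352.11359787 192.23422623] (44.87150573730469, 49.86264419555664)
[ 0.45822858 -0.04173922  0.09      ] [ 0.46153832 -0.03813996  0.09      ]
[337.70264435 181.18117523] (87.2591323852539, 89.11811065673828) [ 0.4599479 -0.0390238  0.045    ]
```

View pics/w2c.png

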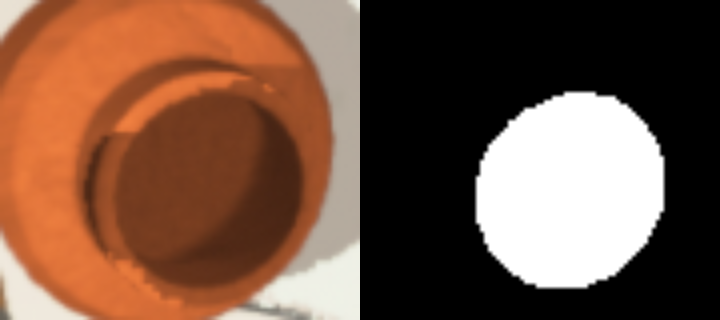

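The wrist view puts the mouth at (0.4582,-0.0417) and the top view at (0.4565,-0.0425), so they agree to within 2 mm. The mask shows a clean bore ellipse. I'll lower the stopper at (0.4577,-0.042) with a force guard, since the clearance is 4 mm.

```bash
python3 - <<'E'
from workcell import r
from h import *
x,y=.4577,-.042
r.move_pose([x,y,.22+r.tcp_to_grasp],[0,1,0,0])
hit=r.line_to([x,y,.293],feed=.08,threshold=6); print(hit,r.current_tcp_pos(),r.current_wrist_force())
if not hit:
    hit=r.line_to([x,y,.284],feed=.015,threshold=5); print(hit,r.current_tcp_pos(),r.current_wrist_force(),r.current_wrist_torque())
print(r.current_t())
s=r.camera("side")["image"][160:250,200:300]; cv2.imwrite("pics/s3.png",cv2.resize(s,None,fx=5,fy=5)[:,:,::-1])
E
```

```text
False [ 0.45779619 -0.04200859  0.29335686] [-0.23763288 -0.13919455 -1.63236115]
True [ 0.45777136 -0.04194567  0.28581511] [-0.66108799  0.78635611  5.77587295] [0.07808779 0.10640331 0.02457031]
10.6917
```

View pics/s3.png

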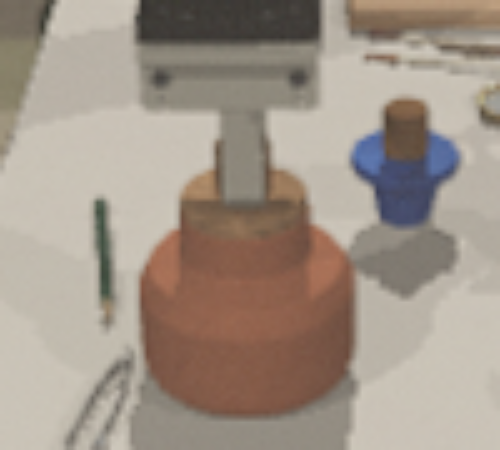

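The head rests on the rim, level and centred, with contact at about the expected height (0.286 against 0.287). I'll release, retreat and check.

```bash
python3 - <<'E'
from workcell import r
from h import *
r.set_gripper(.06)
p=r.current_tcp_pos(); r.line_to([p[0],p[1],.42],feed=.12)
r.move_pose([.5,.2,.42],[0,1,0,0]); r.dwell(.3)
print(r.current_t(),r.current_finger_gap(),r.current_wrist_force())
s=r.camera("side")["image"][160:285,195:305]; t=r.camera("top")["image"][150:250,225:350]
f=lambda a:cv2.resize(a,(390,440))
cv2.imwrite("pics/end.png",np.hstack([f(s),cv2.resize(t,(400,440))])[:,:,::-1])
E
```

```text
14.025 0.06046584210031883 [1.19452762 0.20312219 0.31549966]
```

View pics/end.png

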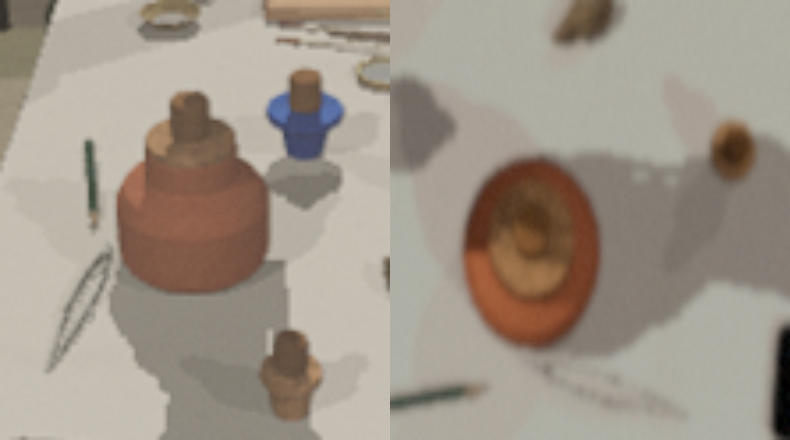

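The stopper sits level on the rim. The jar and the slim stopper are still standing in place.

```bash
python3 -c "
from workcell import r
print(r.hand_in())"
```

```text
the job is handed in; nothing more can be done
None
```

The stouter stopper was lowered into the jar's neck, sits level on the rim and has been released; the jar and slimmer stopper stand where they were, and the job was handed in at about 14 s.

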